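Bed a proud screwdriver and close the case

TASK

The wooden screwdriver case will not close because one of its two screwdrivers rides up on the low divider. Push that screwdriver along its bed until its blade is fully home against the stop inside the tip block and its handle has dropped down beside the other one, then take the lid by its bar handle and set it on the case so that it sits flat and flush on the rim. Leave the other things on the bench where they are.

Things in the scene. Friction and masses are not known exactly. Their poses are not given: they have to be found in the camera images.
- case: Open plywood case, 301 x 106 x 50 mm high; stands firm. Origin: centre of its underside; x along its length, from pocket to tip block; y across; z up. Walls and floor 8 mm, inside 90 mm wide. From the -x end: small-parts pocket, low divider, two 42 mm wide beds side by side (centre lines y = -24 and +24 mm, 6 mm rib between, its top at z = 30 mm), tip block (x 94 to 139 mm, top z = 38 mm).
- pocket (a point): Middle of the pocket's floor in the case (case z = 8 mm). The pocket spans 29 mm either way along the case's x, 45 mm across. A flat soapstone stick, 9 mm high, lies in it; otherwise it is empty, room for shut fingers behind the handles.
- divider (a point): Top edge of the low divider between pocket and beds, on the side of the beds, at mid width: case x = -76.5 mm, z = 30 mm. The divider is 8 mm thick.
- bore_a (a point): Mouth of the tip block's bore for the screwdriver that rides up (case x = 94, y = -24, z = 24 mm). The bore is 12 mm wide, 16 mm high (case z 16 to 32 mm) and runs 45 mm along the case's x to a firm stop that cannot be seen.
- driver: The screwdriver that rides up, in the bed at case y = -24 mm: 207 mm long, about 0.11 kg. Handle 108 mm long, 32 wide, 35 high; blade 6.4 mm thick. Origin: halfway along it, level with the handle's underside; own y axis points to the butt, own -y to the blade's tip (y = -103.5 mm). At the start the tip is 15 to 27 mm inside its bore and the handle lies across the divider, butt raised.
- driver_butt (a point): Centre of the butt end face (32 x 35 mm) of that screwdriver's handle. At the start it overhangs the pocket by up to 14 mm; the handle drops off the divider 8 mm before the stop and is then pushed on. Fully home: case x = -68.7, z = 25.5 mm (handle top z = 43 mm, 7 mm under the rim). It slides with 1 to 3 N; at the stop the force rises sharply.
- spare: The other screwdriver, of the same kind and size, already home in the bed at case y = +24 mm; origin and axes as for driver. Home, the origin of either is at case x = 35, z = 8 mm.
- lid: Loose plywood lid, board 301 x 106 x 8 mm, about 0.28 kg, right way up beside the case. Origin: centre of the board's underside; x along it, z up. Two cleats reach 8 mm below the board, 78 mm long across, outer faces at x = -138 and +138 mm; they go inside the case's walls with 4.5 mm play lengthwise, 6 mm across. Seated: origin at case x = 0, y = 0, z = 50 mm. Either way round fits.
- lid_grip (a point): Point to grip on the lid's wooden bar handle, 23 mm above the top of the board (31 mm above the lid's origin). The bar is 110 mm long (along the lid's x), 20 mm wide and 32 mm high above the board, solid down to the board.
- mug: Grey mug, 85 mm across, 88 mm high, right of the work. Origin: centre of its underside. A bystander.
- tape_measure: Yellow tape measure, 68 x 72 x 34 mm, on the near side between case and lid. Origin: centre of its underside. A bystander.
- oil_can: Red oil can with a long spout, body 80 mm across, 174 mm high, left of the work. Origin: centre of its underside. A bystander.
- flux_tin: Blue round tin, 77 mm across, 39 mm high, left of the work. Origin: centre of its underside. A bystander.
- tee: Brass pipe tee, 64 x 53 x 34 mm, behind the work in the middle. Origin: centre of its underside. A bystander.

How it is judged:
By the outcome, as a careful person would: the job done as asked, in the order asked, and still so for the second after the job is handed in, with the robot touching nothing.
It also fails if it takes over 54 s, if anything falls off the work surface, if the arm or the gripper's body presses on something with over 40 N, if the wrist force passes 120 N, or if a joint passes its speed limit or range.

ROBOT

A 7-joint arm with a two-finger parallel gripper is mounted at the origin on a cart in front of the work surface, level with it; the furniture and walls round the work are solid. World frame = base frame: x ahead of the robot, y to its left, z up, the work surface at z = 0. Lengths are in m, angles in degrees, forces in N, time in s.
With the tool pointing down it reaches from about 0.4 to 0.85 m from the base axis. Payload 4.5 kg.
Tool frame: the origin (TCP) lies on the centre line of the jaws, within the pads' length; the fingertips stand 14 mm ahead of it and the grasp point (between the pads) lies 5 mm behind it (finger_overhang is the distance from the TCP to the fingertips, in m); x points along the fingers, z is the direction in which the jaws open and shut, and the axes are right-handed (so a half turn about x gives the same grasp; the last joint's range is limited). The gripper opens to 85 mm and grips with 20 to 120 N. Pads are 22 mm wide; open, the fingers measure 114 mm over their backs; the gripper's body (76 mm by 85 mm) begins 54 mm behind the grasp point. The pads swing forward as they close: fully open they stand 13 mm farther back than shut.
Start: joints at [-67.735, 39.483, -11.15, 89.685, 9.013, 51.709, -12.324], TCP at [0.217, 0.586, 0.245] pointing down, gripper open.
Joint ranges: [-172.22, 172.22], [-26.19, 119.32], [-84.43, 86.54], [7.71, 146.69], [-57.33, 237.33], [2.42, 119.75], [-152.13, 152.13]. Speed limits (degrees/s): [147.25, 147.25, 180, 180, 180, 180, 180].

INTERFACE

Orientations are given as [roll, pitch, yaw] about the fixed x, y, z axes, in that order (R = Rz(yaw) Ry(pitch) Rx(roll)).
In Python, from workcell import * gives the robot as it stands. Calls block until the motion is done:
- reach(position, orientation): joint-space move of the TCP to a pose.
- move_straight(position, feed=0.15, frame=None): straight line of the TCP; frame=None keeps the orientation; feed is the mean speed in m/s.
- set_joints(angles): joint-space move.
- open_jaws() and gripper_close(): open the fingers fully, or close them until they stop; the grip force is fixed at half the most.
- sleep(seconds).
- inverse_kinematics(position, orientation): joint angles nearest the present ones, or None.
- capture(name): name is "scene" or "side" or "wrist"; returns the picture (384x512x3 uint8, red, green, blue); there is no depth.
- calibration(name): a dict with "K" (3x3 intrinsics, pixels), "world_to_cam" (4x4, takes a point from world to camera coordinates); the wrist camera has in their place "tool_from_camera" (4x4, takes a point from camera to tool coordinates, whose origin is the TCP and whose axes are the tool frame's). Camera axes: x right, y up, looking along -z (the intrinsics and any distortion apply to the point x, -y, -z); pixel columns grow to the right and rows downward; lengths in m; the calibration is good to about 2 mm. A picture is of the moment at which its call begins: read the wrist's pose just before it. calibration takes no time and is no camera call.
A pose or a line that the arm cannot do raises Unreachable and nothing moves.
- close_job(): hands the job in, once; it reports no verdict.
Trained networks look in the newest picture that a camera, given by its name, has taken for a name from the list of things; names that differ only in an ending like _2 or _b are one class to them, and where a whole thing is asked for, a point or a joint stands for the part that bears it (a point fixed in the world has none). Each returns a list of dicts, best first, with "confidence" (0 to 1); they miss things now and then, are a little off and sometimes report something else, mostly with a low value. They report only what shows in the picture. A call takes as long as a camera call.
- spot_in(camera, query): "extent" ([left, top, right, bottom] in pixels, round what is visible of it).
- silhouettes(camera, query): "mask" (384x512 bool, what is visible of it) and "extent" ([left, top, right, bottom] in pixels, round what is visible of it).
Readings, each from a call of its own:
- read_t(): time.
- read_qpos(): joint angles.
- read_joint_velocities(): joint speeds.
- read_joint_efforts(): joint torques, N m.
- read_ee_pos(): TCP position.
- read_ee_rot(): TCP orientation.
- read_wrist_force(): force on the tool from outside, world axes, zero at the start.
- read_wrist_torque(): the same for the moment, N m.
- read_opening(): finger opening in m.
Only numpy, scipy, OpenCV 4.12 (cv2) and the standard library are available. Lean on these libraries where they do the work, as an engineer would, in place of code of your own. Each camera call takes 0.05 s, during which the arm holds its last target. There are 200 camera calls.

## Working session

There is one attempt and no reset: what is moved stays moved. The work goes in short steps, each a Python script; the robot and the scene stay as the last script left them, time stands still between calls to the robot, and variables do not carry over. Pictures are saved under pics/ and viewed, on a budget of 10 in all, crops included, one or two more only if the job needs it, and the job is handed in when it is done.

```bash
ls; mkdir -p pics; python3 - <<'E'
from workcell import *
import cv2,numpy as np
a=capture("scene");b=capture("side");
cv2.imwrite("pics/a.png",cv2.cvtColor(np.hstack([a,b]),cv2.COLOR_RGB2BGR)[:, :] if 0 else cv2.resize(cv2.cvtColor(np.vstack([a,b]),cv2.COLOR_RGB2BGR),(400,600)) )
cv2.imwrite("pics/scene.png",cv2.resize(cv2.cvtColor(a,cv2.COLOR_RGB2BGR),(800,600)))
cv2.imwrite("pics/side.png",cv2.resize(cv2.cvtColor(b,cv2.COLOR_RGB2BGR),(800,600)))
for c in("scene","side"):
  k=calibration(c);print(c,k)
  for q in("case","lid","lid_grip","driver","driver_butt","spare","tape_measure","mug","oil_can"):
    for r in spot_in(c,q)[:2]:print(c,q,np.round(r["extent"]),round(r["confidence"],2))
print(read_t(),read_ee_rot(),calibration("wrist"))
E
```

```text
pics
scene {'K': array([[476.24372555,   0.        , 249.15967414],
       [  0.        , 476.24372555, 188.19805254],
       [  0.        ,   0.        ,   1.        ]]), 'world_to_cam': array([[ 0.53245712, -0.84640833,  0.0090749 , -0.33230427],
       [ 0.62336401,  0.39935253,  0.67226101, -0.36706724],
       [-0.57263141, -0.35229319,  0.74025859, -1.31422448],
       [ 0.        ,  0.        ,  0.        ,  1.        ]])}
scene case [235. 168. 303. 258.] 0.82
scene case [136. 111. 161. 148.] 0.69
scene lid [164. 146. 245. 203.] 0.83
scene lid_grip [167. 146. 250. 201.] 0.87
scene driver [264. 202. 280. 229.] 0.56
scene driver_butt [262. 194. 286. 231.] 0.65
scene spare [251. 198. 272. 221.] 0.55
scene spare [138. 119. 162. 146.] 0.16
scene tape_measure [189. 214. 214. 243.] 0.96
scene tape_measure [167. 147. 248. 202.] 0.69
scene mug [376. 226. 408. 265.] 0.77
scene oil_can [139. 118. 163. 144.] 0.84
scene oil_can [237. 169. 302. 257.] 0.19
side {'K': array([[373.76503882,   0.        , 252.17881389],
       [  0.        , 373.76503882, 188.83657919],
       [  0.        ,   
[... 587 characters left out ...]
8. 200.] 0.71
side mug [259. 239. 300. 280.] 0.85
side oil_can [243. 146. 260. 164.] 0.72
side oil_can [198. 190. 289. 223.] 0.55
1.0 [-157.3548681    89.98425659  -87.6835154 ] {'K': array([[286.97800268,   0.        , 253.71883846],
       [  0.        , 286.97800268, 195.02545044],
       [  0.        ,   0.        ,   1.        ]]), 'tool_from_camera': array([[ 7.93788437e-05,  3.26691129e-01, -9.45131155e-01,
        -1.28814111e-01],
       [-5.26432704e-04,  9.45131040e-01,  3.26691045e-01,
         8.41666619e-02],
       [ 9.99999858e-01,  4.71615592e-04,  2.47004304e-04,
         1.29528814e-04],
       [ 0.00000000e+00,  0.00000000e+00,  0.00000000e+00,
         1.00000000e+00]])}
```

View pics/scene.png

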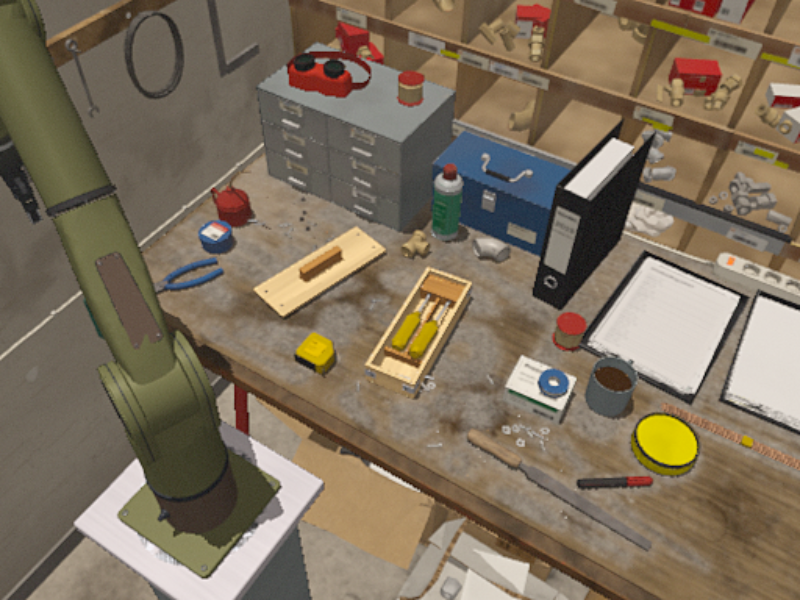

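View pics/side.png

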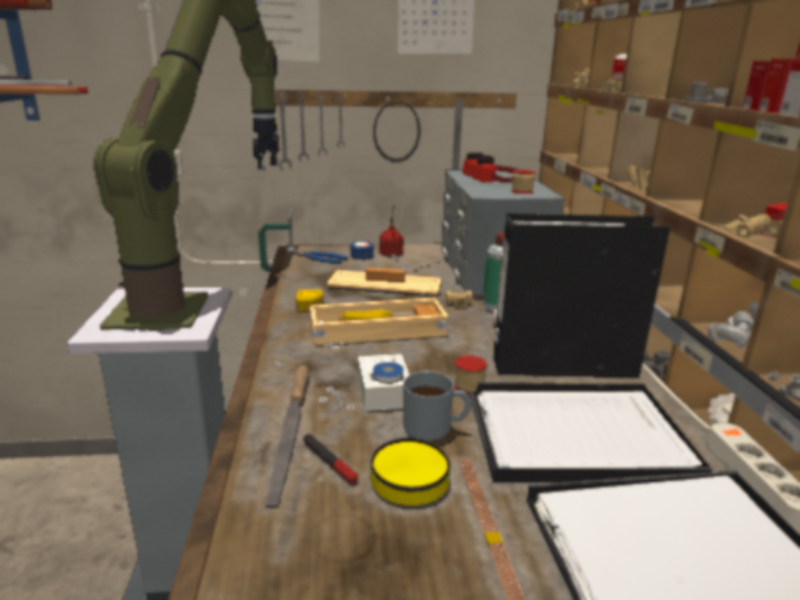

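```bash
cat > h.py <<'E'
from workcell import *
import numpy as np,cv2
from scipy.spatial.transform import Rotation as R
def cam(name):
    k=calibration(name)
    if "world_to_cam" in k: return k["K"],np.linalg.inv(k["world_to_cam"])
    T=np.eye(4);T[:3,:3]=R.from_euler("xyz",read_ee_rot(),degrees=True).as_matrix();T[:3,3]=read_ee_pos()
    return k["K"],T@k["tool_from_camera"]
def unproj(c,uv,z):
    K,T=c;uv=np.atleast_2d(uv).astype(float)
    d=np.c_[(uv[:,0]-K[0,2])/K[0,0],-(uv[:,1]-K[1,2])/K[1,1],-np.ones(len(uv))]@T[:3,:3].T
    return T[:3,3]+d*((z-T[2,3])/d[:,2:])
def proj(c,P):
    K,T=c;p=(np.atleast_2d(P)-T[:3,3])@T[:3,:3]
    return np.c_[K[0,2]-K[0,0]*p[:,0]/p[:,2],K[1,2]+K[1,1]*p[:,1]/p[:,2]]
def shot(name,fn):
    c=cam(name);im=capture(name);cv2.imwrite("pics/"+fn,cv2.cvtColor(im,cv2.COLOR_RGB2BGR));return c,im
def down(yaw):  # fingers down, jaw axis (tool z) at heading yaw deg in the world
    z=np.array([np.cos(np.radians(yaw)),np.sin(np.radians(yaw)),0]);x=np.array([0,0,-1.])
    return R.from_matrix(np.c_[x,np.cross(z,x),z]).as_euler("xyz",degrees=True)
E
python3 - <<'E'
from h import *
c=cam("scene")
for n,px,z in(("case",[(428,268),(473,283),(415,388),(368,368)],.05),("lid",[(255,290),(283,313),(385,252),(357,230)],.016)):
  w=unproj(c,np.array(px)/1.5625,z)[:,:2];r=cv2.minAreaRect((w*1000).astype(np.float32));print(n,w.round(3).tolist(),w.mean(0).round(3),r)
for n,px,z in(("tape",(317,365),0),("tee",(415,250),0),("driverbutt",(417,352),.05),("can",(232,222),0),("bottle",(446,235),0),("mug",(610,410),0),("pliers",(185,290),0)):
  print(n,unproj(c,np.array(px)/1.5625,z).round(3))
for n in range(-180,180,30):
  r=down(n);print(n,[None if (q:=inverse_kinematics(p,r)) is None else np.round(q).tolist() for p in([.5,.05,.35],)])
print(read_t())
E
```

```text
case [[0.672, -0.07], [0.685, -0.175], [0.382, -0.21], [0.373, -0.108]] [ 0.528 -0.141] ((527.2728271484375, -139.9605255126953), (305.67547607421875, 105.50770568847656), 6.636740207672119)
lid [[0.438, 0.231], [0.418, 0.139], [0.692, 0.055], [0.719, 0.151]] [0.567 0.144] ((564.9476318359375, 143.12265014648438), (99.51661682128906, 293.46875), 73.98587036132812)
tape [[0.354 0.004 0.   ]]
tee [[0.75  0.008 0.   ]]
driverbutt [[ 0.458 -0.169  0.05 ]]
can [[0.593 0.431 0.   ]]
bottle [[ 0.834 -0.028  0.   ]]
mug [[ 0.573 -0.541  0.   ]]
pliers [[0.364 0.373 0.   ]]
-180 [[18.0, 28.0, -46.0, 101.0, 22.0, 61.0, 145.0]]
-150 [[-50.0, 41.0, 75.0, 104.0, -43.0, 70.0, -112.0]]
-120 [[-47.0, 35.0, 63.0, 104.0, -34.0, 63.0, -92.0]]
-90 [[-33.0, 26.0, 35.0, 103.0, -17.0, 56.0, -81.0]]
-60 [[-27.0, 24.0, 25.0, 103.0, -12.0, 55.0, -58.0]]
-30 [[-21.0, 23.0, 16.0, 103.0, -7.0, 55.0, -33.0]]
0 [[-15.0, 23.0, 7.0, 102.0, -3.0, 55.0, -8.0]]
30 [[-10.0, 23.0, -2.0, 102.0, 1.0, 55.0, 18.0]]
60 [[-5.0, 23.0, -9.0, 102.0, 4.0, 56.0, 44.0]]
90 [[0.0, 23.0, -17.0, 102.0, 8.0, 56.0, 71.0]]
120 [[6.0, 24.0, -25.0, 101.0, 12.0, 57.0, 96.0]]
150 [[12.0, 26.0, -35.0, 101.0, 17.0, 59.0, 121.0]]
1.0<sys>:0: UserWarning: Gimbal lock detected. Setting third angle to zero since it is not possible to uniquely determine all angles.
```

```bash
python3 -W ignore - <<'E'
from h import *
S={}
for n,p,y in(("lid",[.525,.155,.30],73),("case",[.48,-.146,.30],97)):
  reach(p,down(y));gripper_close() if n=="case" else 0
  sleep(.2)
  c,im=shot("wrist",n+"_w.png");S[n+"K"],S[n+"T"]=c
  for q in("case","lid","lid_grip","driver","driver_butt","spare","tape_measure"):
    for r in silhouettes("wrist",q)[:1]:
      print(n,q,np.round(r["extent"]),round(r["confidence"],2));S[n+"_"+q]=r["mask"]
  cv2.imwrite(f"pics/{n}_v.png",cv2.resize(cv2.cvtColor(im,cv2.COLOR_RGB2BGR),(800,600)))
np.savez("s.npz",**S);print(read_t(),read_opening(),read_wrist_force())
E
```

```text
lid case [  0. 112. 143. 315.] 0.86
lid lid [217.  81. 293. 275.] 0.66
lid lid_grip [215.  78. 295. 273.] 0.89
lid driver [  4. 176.  93. 272.] 0.92
lid driver_butt [  7. 176.  96. 273.] 0.92
lid spare [ 51. 171. 119. 264.] 0.69
lid tape_measure [ 77.  39. 152. 106.] 0.89
case case [214.  82. 299. 286.] 0.77
case lid [355. 130. 509. 319.] 0.86
case lid_grip [356. 132. 512. 317.] 0.82
case driver [230. 139. 250. 243.] 0.88
case driver_butt [231. 141. 253. 244.] 0.9
case spare [263. 147. 283. 248.] 0.58
case tape_measure [348.  59. 417. 116.] 0.91
6.0583 -0.00019681086208834413 [ 0.48271934 -0.35832236  0.22612193]
```

View pics/case_v.png

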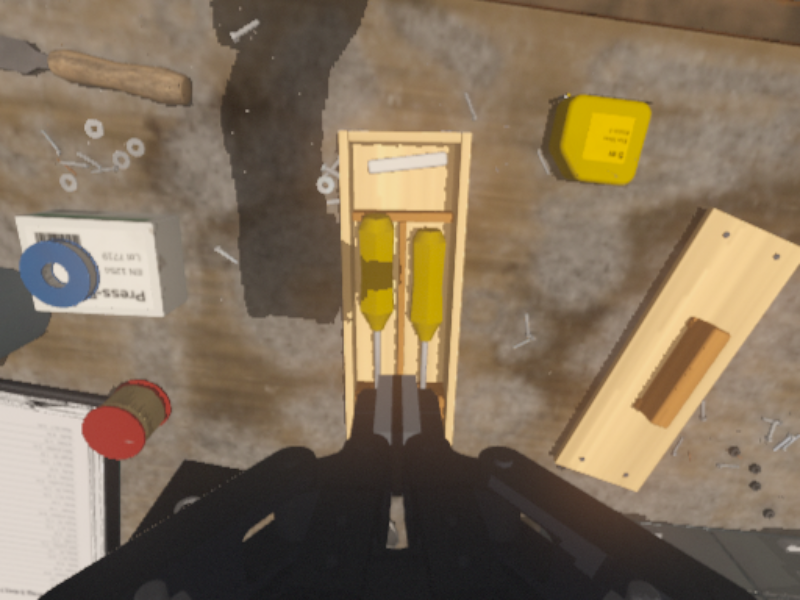

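View pics/lid_v.png

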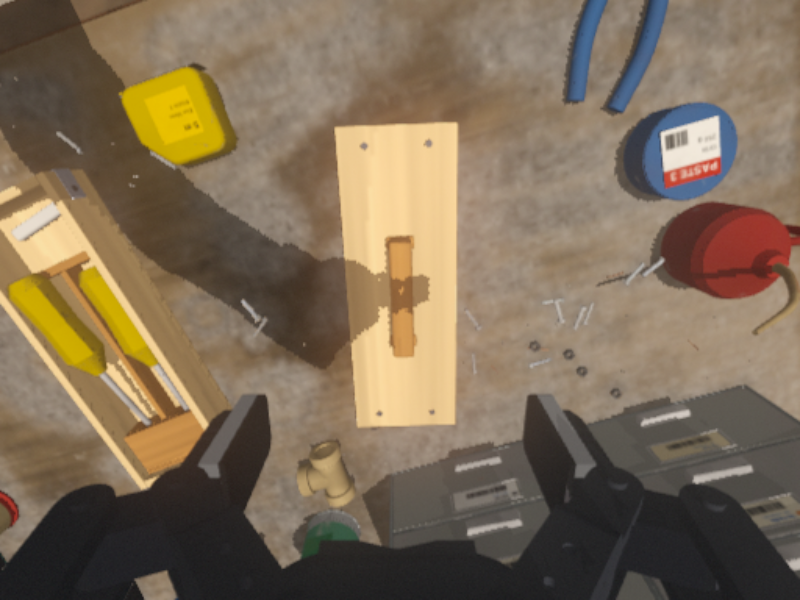

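```bash
python3 -W ignore - <<'E'
from h import *
S=np.load("s.npz");L=(S["lidK"],S["lidT"]);C=(S["caseK"],S["caseT"]);f=800/512
w=unproj(L,np.array([(335,127),(458,122),(455,426),(358,428)])/f,.016)
print(w.round(4).tolist(),w.mean(0),cv2.minAreaRect((w[:,:2]*1000).astype(np.float32)))
w=unproj(L,np.array([(387,238),(413,236),(413,355),(393,357)])/f,.048)
print("bar",w.round(4).tolist(),w.mean(0),cv2.minAreaRect((w[:,:2]*1000).astype(np.float32)))
w=unproj(C,np.array([(338,131),(471,132),(345,430),(454,430)])/f,.05);print("case rim",w.round(4).tolist())
# extents of case mask along rows
for n,c in(("case",C),):
  m=S["case_case"]
  for r in range(90,285,20):
    x=np.flatnonzero(m[r]); 
    if len(x): print(r,x[0],x[-1]+1,unproj(c,[(x[0],r+.5),(x[-1]+1,r+.5)],.05)[:,:2].round(4).tolist())
w=unproj(C,np.array([(350,214),(453,214)])/f,.03);print("divider near edge",w.round(4).tolist())
E
```

```text
[[0.4113, 0.1356, 0.016], [0.4381, 0.2373, 0.016], [0.7309, 0.159, 0.016], [0.7029, 0.0585, 0.016]] [0.57078729 0.14760606 0.016     ] ((570.8897094726562, 147.3284454345703), (105.2557373046875, 303.03094482421875), 75.01402282714844)
bar [[0.5101, 0.1521, 0.048], [0.5149, 0.1738, 0.048], [0.6222, 0.1425, 0.048], [0.6187, 0.124, 0.048]] [0.56645749 0.14809698 0.048     ] ((566.79443359375, 148.90869140625), (22.247705459594727, 112.94173431396484), 75.53235626220703)
case rim [[0.3882, -0.2037, 0.05], [0.3762, -0.0995, 0.05], [0.6628, -0.175, 0.05], [0.6497, -0.068, 0.05]]
90 216 301 [[0.396, -0.2035], [0.3832, -0.0988]]
110 217 300 [[0.4196, -0.2003], [0.4068, -0.0959]]
130 217 299 [[0.4444, -0.1984], [0.4315, -0.0929]]
150 218 297 [[0.4702, -0.195], [0.4575, -0.091]]
170 219 296 [[0.4972, -0.1914], [0.4846, -0.0877]]
190 219 295 [[0.5257, -0.1891], [0.5129, -0.0843]]
210 221 295 [[0.5552, -0.1838], [0.5425, -0.0793]]
230 220 293 [[0.5868, -0.1826], [0.5739, -0.0769]]
250 222 291 [[0.6194, -0.1769], [0.6069, -0.0744]]
270 221 290 [[0.6544, -0.1754], [0.6415, -0.0702]]
divider near edge [[0.4545, -0.1903, 0.03], [0.4435, -0.1004, 0.03]]
```

```bash
cat >> h.py <<'E'
CY=6.3;CO=np.array([.532,-.1353])
d=np.array([np.cos(np.radians(CY)),np.sin(np.radians(CY))]);n_=np.array([-d[1],d[0]])
def cw(x,y,z): return np.r_[CO+x*d+y*n_,z]
def wc(p): q=np.asarray(p)[:2]-CO; return np.array([q@d,q@n_,p[2]])
E
python3 -W ignore - <<'E'
from h import *
z=.047
reach(cw(-.120,-.024,.11),down(CY+90)); move_straight(cw(-.120,-.024,z),feed=.12)
f0=np.array(read_wrist_force());print(f0.round(1),wc(read_ee_pos()).round(4),read_t())
x=-.120
while x<-.0765:
  x+=.0035 if x<-.09 else .002
  move_straight(cw(x,-.024,z),feed=.05)
  f=np.array(read_wrist_force())-f0
  print(round(x,4),wc(read_ee_pos()).round(4),f.round(1),round(read_t(),2))
  if f[:2]@d<-12: break
sleep(.1)
c,im=shot("wrist","push_w.png")
cv2.imwrite("pics/push_v.png",cv2.resize(cv2.cvtColor(im,cv2.COLOR_RGB2BGR),(800,600)))
E
```

```text
[ 0.  -0.2  1.1] [-0.1192 -0.0242  0.0477] 7.5583
-0.1165 [-0.1156 -0.0242  0.0477] [ 1.  -0.4 -1.7] 7.81
-0.113 [-0.1125 -0.0241  0.0471] [ 0.   0.4 -1.7] 8.06
-0.1095 [-0.1091 -0.024   0.047 ] [-0.3 -0.4 -1.6] 8.31
-0.106 [-0.1056 -0.024   0.047 ] [-0.1  0.5 -1.2] 8.56
-0.1025 [-0.1021 -0.024   0.047 ] [-0.1  0.6 -2. ] 8.81
-0.099 [-0.0986 -0.024   0.047 ] [-0.7  1.  -0.8] 9.06
-0.0955 [-0.0952 -0.024   0.047 ] [ 0.3  0.2 -0.6] 9.31
-0.092 [-0.0916 -0.024   0.047 ] [ 0.7  0.8 -0.5] 9.56
-0.0885 [-0.088 -0.024  0.047] [-0.9  0.2 -0.9] 9.81
-0.0865 [-0.0863 -0.024   0.047 ] [ 0.4  0.3 -1.2] 10.06
-0.0845 [-0.0844 -0.024   0.047 ] [-0.1 -0.1 -1.6] 10.31
-0.0825 [-0.0822 -0.024   0.047 ] [ 0.1  0.4 -1.1] 10.56
-0.0805 [-0.0801 -0.024   0.047 ] [-0.4 -0.4 -1.7] 10.81
-0.0785 [-0.0796 -0.024   0.047 ] [-3.  -0.4  0.7] 11.06
-0.0765 [-0.0795 -0.024   0.0469] [-6.  -0.   2.9] 11.31
```

View pics/push_v.png

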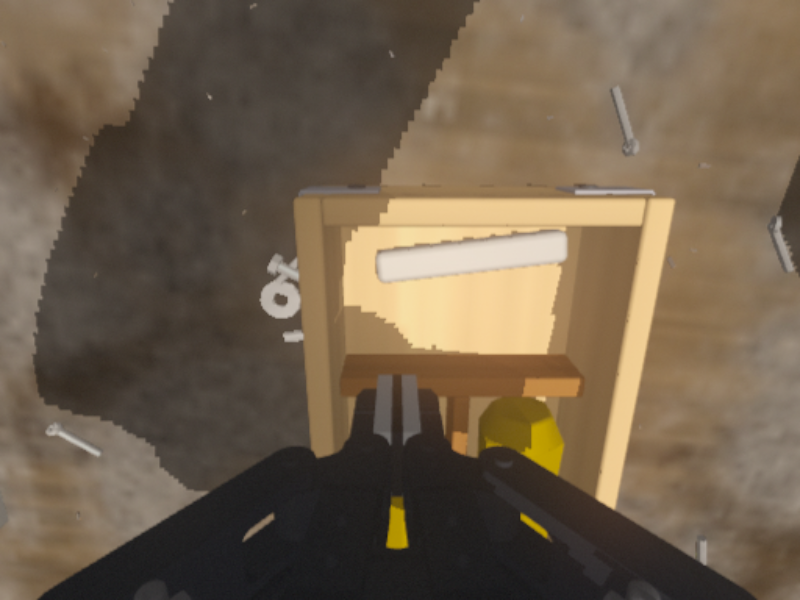

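```bash
python3 -W ignore - <<'E'
from h import *
f=0
for x in(-.074,-.071,-.068):
  move_straight(cw(x,-.024,.047),feed=.05);f=np.array(read_wrist_force());print(wc(read_ee_pos()).round(4),f.round(1))
  if f[0]<-16:break
move_straight(cw(-.09,-.024,.047),feed=.1);move_straight(cw(-.10,0,.22),feed=.2)
sleep(.1)
c,im=shot("wrist","after.png");print(read_t())
for q in("driver","spare"):
  for r in spot_in("wrist",q)[:2]:print(q,np.round(r["extent"]),round(r["confidence"],2))
a=[(35e-3-.1035,y,.043) for y in(-.04,-.024,-.008,.008,.024,.04)]
print("expected butt top px",proj(c,[cw(*p) for p in a]).round(1)*800/512)
print("rim corners",proj(c,[cw(-.1505,s*.053,.05) for s in(-1,1)]).round(1)*800/512)
cv2.imwrite("pics/after_v.png",cv2.resize(cv2.cvtColor(im,cv2.COLOR_RGB2BGR),(800,600)))
E
```

```text
[-0.0794 -0.024   0.0469] [-9.6 -0.8  6.6]
[-0.0792 -0.0241  0.0467] [-13.2  -1.2   9.7]
[-0.0791 -0.0241  0.0467] [-16.9  -1.4  13.2]
13.75
driver [224. 198. 247. 253.] 0.66
spare [261. 195. 285. 265.] 0.85
expected butt top px [[341.25    319.21875]
 [363.125   319.0625 ]
 [385.15625 319.0625 ]
 [407.1875  319.0625 ]
 [429.21875 319.0625 ]
 [451.25    319.0625 ]]
rim corners [[315.      205.46875]
 [477.1875  205.46875]]
```

View pics/after_v.png

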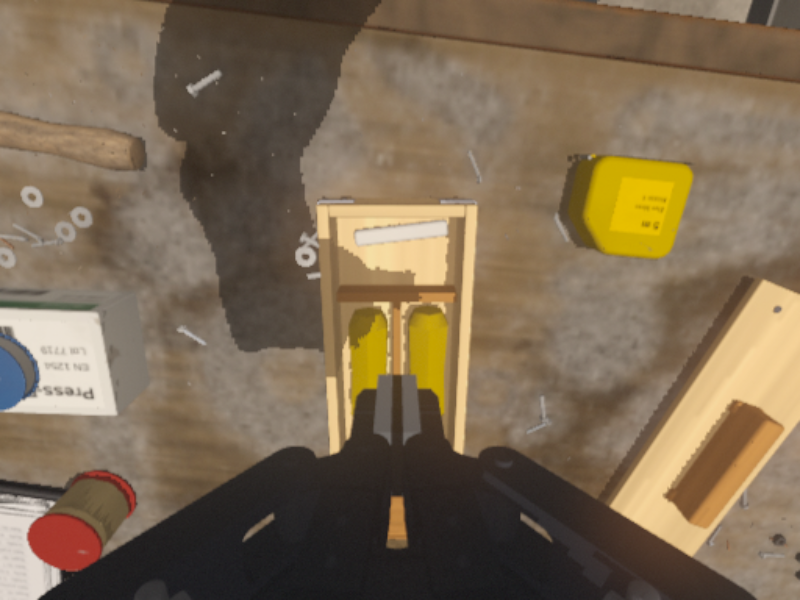

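```bash
python3 -W ignore - <<'E'
from h import *
g=np.array([.5695,.1478]);r=down(75)
open_jaws();reach(np.r_[g,.12],r);move_straight(np.r_[g,.036],feed=.1)
print(read_ee_pos(),np.round(read_wrist_force(),1));gripper_close();print(read_opening(),read_t(),np.round(read_wrist_force(),1))
move_straight(np.r_[g,.17],feed=.15)
print(read_opening(),np.round(read_wrist_force(),1))
reach(cw(0,0,.15),down(CY+90));sleep(.3)
print(wc(read_ee_pos()),read_t(),read_opening())
c,im=shot("wrist","held.png");np.savez("held.npz",K=c[0],T=c[1])
cv2.imwrite("pics/held_v.png",cv2.resize(cv2.cvtColor(im,cv2.COLOR_RGB2BGR),(800,600)))
shot("side","held_side.png")
E
```

```text
[0.56998663 0.14792731 0.03656122] [-0.7  0.4 -0.2]
0.0188998781050053 17.525 [ 0.3 -0.8  4.5]
0.019137596841113016 [ 0.5  0.9 -3.6]
[0.00054093 0.00105003 0.15007194] 19.975 0.019205603429818002
```

View pics/held_v.png

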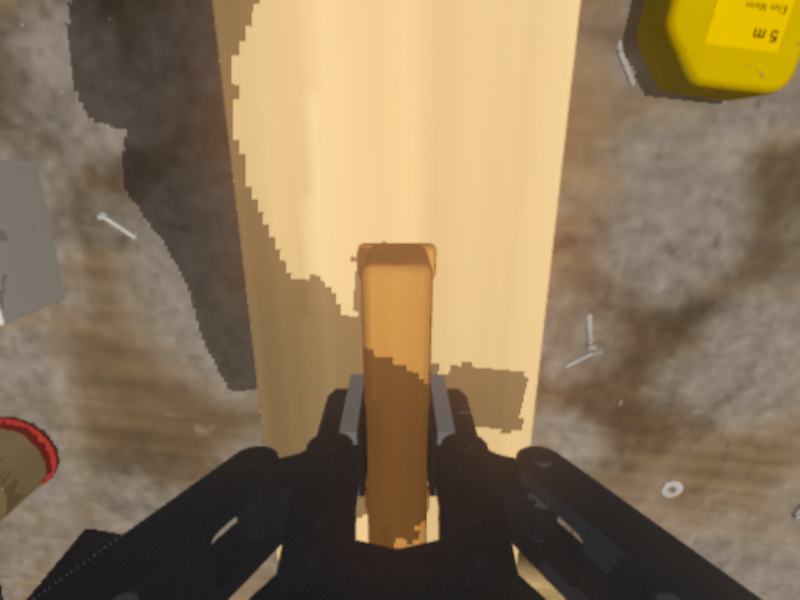

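```bash
python3 -W ignore - <<'E'
from h import *
D=np.load("held.npz");c=(D["K"],D["T"]);f=800/512
zb=.1295
for n,px,z in(("bar end bottom",(397,244),zb),("bar end top",(397,266),zb+.032),("barL",(363,266),zb+.032),("barR",(432,266),zb+.032),("L0",(215,0),zb),("R0",(580,0),zb),("L4",(260,400),zb),("R4",(538,400),zb)):
  print(n,wc(unproj(c,np.array(px)/f,z)[0]).round(4))
im=cv2.imread("pics/held.png")
print([int(v) for v in im[146:182,254].sum(1)])
reach_=read_ee_pos();print(wc(reach_))
E
```

```text
bar end bottom [-0.0536  0.0012  0.1295]
bar end top [-0.054   0.0011  0.1615]
barL [-0.054  -0.008   0.1615]
barR [-0.0541  0.0105  0.1615]
L0 [-0.1239 -0.0509  0.1295]
R0 [-0.124   0.0533  0.1295]
L4 [ 0.0065 -0.0508  0.1295]
R4 [0.0063 0.0549 0.1295]
[605, 606, 606, 607, 605, 603, 605, 604, 607, 518, 311, 310, 308, 303, 301, 304, 310, 307, 305, 302, 303, 311, 304, 334, 391, 417, 427, 440, 446, 447, 449, 452, 451, 453, 452, 451]
[0.00023941 0.00051309 0.15003906]
```

```bash
python3 -c "
import cv2;im=cv2.imread('pics/held_side.png')[120:260,170:320];cv2.imwrite('pics/hs.png',cv2.resize(im,(750,580),interpolation=cv2.INTER_CUBIC)[:600])"
```

```text
(no output)
```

View pics/hs.png

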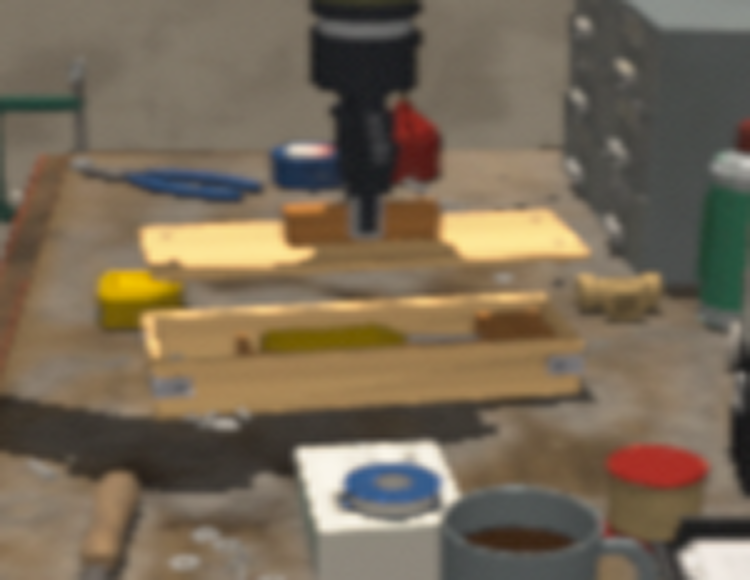

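```bash
python3 -W ignore - <<'E'
from h import *
T=lambda z:cw(-.001,-.0002,z)
move_straight(T(.092),feed=.1);sleep(.15);f0=np.array(read_wrist_force());print(f0.round(1))
for z in np.arange(.090,.0755,-.0015):
  move_straight(T(z),feed=.03);f=np.array(read_wrist_force())-f0
  print(round(z,4),wc(read_ee_pos()).round(4),f.round(1),round(read_t(),2))
  if f[2]>8:break
E
```

```text
[-0.  -0.4 -3.2]
0.09 [-0.001  -0.0002  0.0901] [-0.1  0.6  0.7] 21.21
0.0885 [-0.0011 -0.0002  0.0884] [ 0.7 -0.5  0.2] 21.46
0.087 [-0.0011 -0.0002  0.0869] [ 0.5  0.3 -0.7] 21.71
0.0855 [-0.0011 -0.0002  0.0854] [-0.3 -0.   0.3] 21.96
0.084 [-0.0011 -0.0002  0.0839] [-0.1  0.3  0.6] 22.21
0.0825 [-0.0011 -0.0002  0.0824] [ 0.2  0.9 -0.2] 22.46
0.081 [-0.0011 -0.0002  0.0809] [-0.9  0.3  1. ] 22.71
0.0795 [-0.0011 -0.0002  0.0794] [0.1 1.1 0.6] 22.96
0.078 [-0.0008 -0.0003  0.0784] [-0.7  0.2  5.5] 23.21
0.0765 [-0.0008 -0.0003  0.0783] [-4.   1.1 20.2] 23.46
```

Contact came at the seated height (TCP 0.0784 m against the expected 0.0786 m). Next: ease off, release, back away and look.

```bash
python3 -W ignore - <<'E'
from h import *
move_straight(cw(-.001,-.0002,.0785),feed=.03);open_jaws();print(read_opening(),np.round(read_wrist_force(),1))
move_straight(cw(-.001,0,.16),feed=.12);move_straight(cw(-.06,0,.30),feed=.25);sleep(.2)
c,im=shot("wrist","fin.png");_,s=shot("side","fs.png")
P=[cw(sx*.1505,sy*.053,.058) for sx,sy in((-1,-1),(-1,1),(1,1),(1,-1))]
print("expected lid top corners",(proj(c,P)*800/512).round(0).tolist(),read_t())
print("side expected rim/board",((proj(cam("side"),[cw(x,-.053,z) for x in(-.1505,.1505) for z in(0,.05,.058)])-[170,120])*5).round(0).tolist())
b=cv2.cvtColor(im,cv2.COLOR_RGB2BGR);s=cv2.cvtColor(s,cv2.COLOR_RGB2BGR)[140:250,180:310]
o=np.vstack([cv2.resize(b,(480,360)),np.zeros((240,480,3),np.uint8)]);
o=np.hstack([cv2.resize(b[40:340,150:360],(400,571)),cv2.resize(s,(400,338),interpolation=cv2.INTER_CUBIC)[:338].repeat(1,0) if 0 else cv2.copyMakeBorder(cv2.resize(s,(400,338),interpolation=cv2.INTER_CUBIC),0,571-338,0,0,0)])
cv2.imwrite("pics/fin_v.png",o)
E
```

```text
0.08548703370036487 [-0.  -0.1 -0.5]
expected lid top corners [[327.0, 142.0], [464.0, 142.0], [449.0, 465.0], [342.0, 465.0]] 26.2583
side expected rim/board [[153.0, 504.0], [151.0, 438.0], [150.0, 427.0], [577.0, 472.0], [580.0, 409.0], [581.0, 398.0]]
```

View pics/fin_v.png

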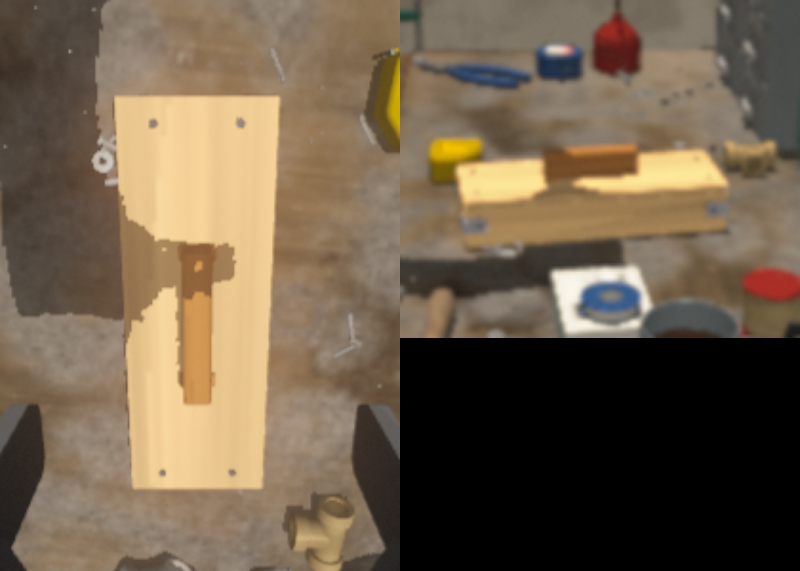

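```bash
python3 -W ignore -c "
from h import *
print(read_t());close_job()"
```

```text
26.2583
the job is handed in; nothing more can be done
```

The screwdriver is home, the lid is on the case, and I handed the job in at 26.3 s.

- **Screwdriver:** I pushed it along its bed with the fingers shut. It came up against a firm stop at case x ≈ -68 mm (target -68.7 mm), and I pressed on to 17 N. In the wrist picture afterwards, both handles lay level, with their butts in line and clear of the divider.
- **Lid:** I took it by its bar handle and lowered it onto the case. It made contact at the seated height, with the tool at 78.4 mm against an expected 78.6 mm, and I pressed with about 20 N before letting go. In the last wrist picture all four lid corners were within about 2 pixels (roughly 1–2 mm) of where a flush lid should be. The side picture showed it flat, with no gap.
- **Other things on the bench:** the arm touched none of them. The tape measure, oil can, flux tin and tee looked undisturbed in the last pictures. I did not measure them, and I checked the mug only by eye.
- **Checks:** none failed. The sliding force before the stop was within the sensor's noise, so that reading did not show the handle dropping off the divider. I confirmed the drop from the picture instead.

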